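# Read the stickers under two speakers

### The arm

A 6-joint arm with a two-finger parallel gripper is mounted at the origin on the work surface. World frame = base frame: x ahead of the robot, y to its left, z up, the work surface at z = 0. Lengths are in m, angles in degrees, forces in N, time in s.
With the tool pointing down it reaches from about 0.25 to 0.725 m from the base axis. Payload 9.7 kg.
Tool frame: the origin (TCP) lies between the finger pads; the fingertips stand 11 mm ahead of it and the grasp point (between the pads) lies 8 mm behind it; z points along the fingers, x is the direction in which the jaws open and shut, and the axes are right-handed (so a half turn about z gives the same grasp; the last joint's range is limited). The gripper opens to 85 mm and grips with 20 to 120 N. Pads are 22 mm wide; open, the fingers measure 114 mm over their backs; the gripper's body (76 mm by 85 mm) begins 54 mm behind the grasp point. The pads swing forward as they close: fully open they stand 13 mm farther back than shut.
Start: joints at [64.229, 4.979, 10.078, 95.1, 0, 90], TCP at [0.239, 0.495, 0.242] pointing down, gripper open.
Joint ranges: [-179.16, 179.16], [-48.56, 103.87], [-65.8, 70.77], [-126.05, 130.52], [-82.76, 87.17], [-180, 180]. Speed limits (degrees/s): [127.2, 127.2, 147.25, 180, 180, 180].

### API

Orientations are given as [roll, pitch, yaw] about the fixed x, y, z axes, in that order (R = Rz(yaw) Ry(pitch) Rx(roll)).
In Python, from workcell import get_obs, camera, job_done, spotter gives the robot as it stands.
- The arm moves only by the tool play_rows, never from a script. Its argument "rows" is a list of rows, each a list of 3 entries, a list of its own where there are three numbers: the closure, from 0 (fully open) to 1 (shut), then the shift along the tool's x, y, z in cm, then the turn, a rotation vector about the tool's x, y, z in degrees. In form: [[claw, [x, y, z], [wx, wy, wz]], ...]. A call has 1 to 12 rows; each row shifts and turns the pose as measured when the row begins, along the tool's axes as they then stand; what a row does not reach is not made up. A row lasts 1/10 s, in which the tool goes at most 50 mm and 8.59 degrees, less where a joint would pass 70% of its speed; a pose out of reach is approached as far as the arm can. A call is refused whole if a number of a shift passes 5 or a number of a turn 8.59, either way. A call with a gripper value outside its range is refused whole. The fingers move at their own pace and stop on an object; "newtons" is the grip in N (left out, the last holds). Time passes only in rows, so rows that do not move let the fingers close. It gives the time, the measured TCP pose, the force and the opening at its end, in the units of the state.
- get_obs(): the state, without advancing time (a new reading comes with each control period).
- camera(name): name is "scene" or "top" or "wrist"; returns a dict with "img" (420x560x3 uint8, red, green, blue), "intrinsics" (3x3 intrinsics, pixels), "k1" (the pictures are not rectified: a ray, as slopes to the right and down, at radius r is drawn at 1 + k1 r^2 times it, then the intrinsics apply), "xyz" and "orientation" of the camera in the world. Camera axes: x right, y down, z forward; pixel columns grow to the right and rows downward; lengths in m; the calibration is good to about 2 mm. A picture is of the moment at which its call begins. There is no depth.
- job_done(): hands the job in, once; it reports no verdict.
Trained networks look in a picture, given as the dict that the camera call returned (one of the last four; its "shot" number tells which), for a name from the list of things; names that differ only in an ending like _2 or _b are one class to them, and where a whole thing is asked for, a point or a joint stands for the part that bears it (a point fixed in the world has none). Each returns a list of dicts, best first, with "confidence" (0 to 1); they miss things now and then, are a little off and sometimes report something else, mostly with a low value. They report only what shows in the picture. A call takes as long as a camera call. They do not tell look-alikes from the thing itself.
- spotter.spot_in(picture, thing): "point" ([x, y, z] in m, in world coordinates, good to about 4 mm: the middle of the surface that is visible of it).
- spotter.trace(picture, thing): "pixels" (420x560 bool, what is visible of it).
The state is a dict: "time": time; "q": joint angles; "qd": joint speeds; "joint_efforts": joint torques, N m; "ee_pos": TCP position; "tcp_rot": TCP orientation; "wrist_force": force on the tool from outside, world axes, zero at the start; "torque": the same for the moment, N m; "opening": finger opening in m.
Only numpy, scipy, OpenCV 4.12 (cv2) and the standard library are available. Lean on these libraries where they do the work, as an engineer would, in place of code of your own. Each camera call takes 0.05 s, during which the arm holds its last target.

### The job

The two small black desktop speakers look alike; only the round coloured sticker under each tells which stand it belongs on. Take them one at a time: lift the speaker clear of the desk, lean it over in the air by 60 degrees or more and hold it there a moment so that the sticker underneath can be read, then set it down gently, upright, near the middle of the stand of the sticker's colour (yellow or blue) and let go before taking the other. Do not drop them.

Things in the scene. Friction and masses are not known exactly. Their poses are not given: they have to be found in the camera images.
- speaker_yellow: One of two identical-looking speakers: black upright block, 54 x 54 mm, 80 mm tall, 0.25 kg, grey and silver round cones on its +x face. Hidden under it: a 42 mm round yellow sticker. Origin: centre of the underside; z up through it. Starts upright on the desk (z = 0), turned under 30 degrees, left or right of the other at random. Grip across two opposite sides about 60 mm above the underside.
- speaker_blue: One of two identical-looking speakers: black upright block, 54 x 54 mm, 80 mm tall, 0.25 kg, grey and silver round cones on its +x face. Hidden under it: a 42 mm round blue sticker. Origin: centre of the underside; z up through it. Starts upright on the desk (z = 0), turned under 30 degrees, left or right of the other at random. Grip across two opposite sides about 60 mm above the underside.
- stand_yellow: Fixed low square yellow block, 110 x 110 mm and 20 mm high, flat on top, on the desk; the place of the speaker with the yellow sticker. Origin: centre of its underside (on the desk); its top lies 20 mm above it. It may be at the left or at the right of the desk.
- stand_blue: Fixed low square blue block, 110 x 110 mm and 20 mm high, flat on top, on the desk; the place of the speaker with the blue sticker. Origin: centre of its underside (on the desk); its top lies 20 mm above it. It may be at the left or at the right of the desk.
Things that resemble listed ones, but are neither listed nor needed, are in the scene too. Of the things like the stand_yellow, leave any that is grey; of the rest the smaller one is meant.

How it is judged:
By the outcome, as a careful person would: the job done as asked, in the order asked, and still so for the second after the job is handed in, with the robot touching nothing.
It also fails if it takes over 72 s, if anything falls off the work surface, if the arm or the gripper's body presses on something with over 40 N, if the wrist force passes 120 N, or if a joint passes its speed limit or range.

## Working session

There is one attempt and no reset: what is moved stays moved. The work goes in short steps, Python scripts to look and compute and a tool call to move; the robot and the scene stay as the last step left them, time stands still between calls to the robot, and variables do not carry over. Pictures are saved under pics/ and viewed, and the job is handed in when it is done.

Besides the shell and the picture viewer there is one more tool, called after "Call:" as name([rows], argument=value, ...), one row to a line, values as JSON. play_rows: Moves the arm, as the interface text tells. Its arguments: {"type":"object","properties":{"rows":{"type":"array","items":{"type":"array"}},"newtons":{"type":"number"}},"required":["rows"]}

```bash
ls; mkdir -p pics; cat > h.py <<'E'
import numpy as np, cv2
from scipy.spatial.transform import Rotation as R
from workcell import get_obs, camera, job_done, spotter
def save(c,n): cv2.imwrite(f'pics/{n}.png',c['img'][:,:,::-1])
def camR(c):
    o=np.array(c['orientation'],float)
    return o if o.shape==(3,3) else R.from_euler('xyz',o,degrees=True).as_matrix()
def ray(c,u,v):
    K=np.array(c['intrinsics']);d=np.array([(u-K[0,2])/K[0,0],(v-K[1,2])/K[1,1]])
    s=d.copy()
    for _ in range(20): s=d/(1+c['k1']*(s@s))
    return camR(c)@np.array([s[0],s[1],1.])
def onz(c,u,v,z):
    r=ray(c,u,v);p=np.array(c['xyz']);return p+r*(z-p[2])/r[2]
def proj(c,P):
    K=np.array(c['intrinsics']);q=camR(c).T@(np.array(P)-np.array(c['xyz']));s=q[:2]/q[2];s=s*(1+c['k1']*(s@s))
    return K[0,0]*s[0]+K[0,2],K[1,1]*s[1]+K[1,2]
E
python3 - <<'E'
from h import *
np.set_printoptions(precision=4,suppress=True)
print(get_obs())
for n in ['top','scene']:
    c=camera(n);save(c,n+'0');print(n,c['xyz'],c['orientation'],c['k1'],c['intrinsics'])
    for t in ['speaker_yellow','speaker_blue','stand_yellow','stand_blue']:
        for d in spotter.spot_in(c,t): print(t,d['confidence'],np.array(d['point']),np.array(proj(c,d['point'])))
E
```

```text
pics
{'time': 0.0, 'q': array([64.2297,  5.0133, 10.0347, 95.099 , -0.0007, 90.002 ]), 'qd': array([ 0.0534, -0.0583, -0.028 ,  0.048 ,  0.0156,  0.0237]), 'joint_efforts': array([  0.0023, -52.0383,  46.4805,   0.016 ,   0.0001,  -0.    ]), 'ee_pos': array([0.239 , 0.4951, 0.2416]), 'tcp_rot': array([179.9993,   0.0776,  64.2277]), 'wrist_force': array([0.7239, 0.499 , 0.4728]), 'torque': array([ 0.0575, -0.0079, -0.0144]), 'opening': 0.08560933403865743}
top [0.2871 0.0119 1.0424] [-172.3356   -0.4825  -88.8917] -0.05682567356017556 [[427.1063   0.     282.1886]
 [  0.     427.1063 208.7006]
 [  0.       0.       1.    ]]
speaker_yellow 0.88 [ 0.4808 -0.1004  0.0812] [329.2222 181.9087]
speaker_yellow 0.48 [0.4913 0.0635 0.0827] [257.8635 175.79  ]
speaker_blue 0.64 [0.4898 0.0649 0.0802] [257.2883 176.6459]
stand_yellow 0.97 [ 0.4534 -0.3036  0.0192] [409.0985 199.723 ]
stand_yellow 0.71 [ 0.6186 -0.0359  0.0194] [300.5449 131.7393]
stand_yellow 0.65 [ 0.2456 -0.2758  0.0241] [399.6696 285.8621]
stand_blue 0.94 [0.4894 0.2782 0.0199] [171.2446 180.2424]
scene [0.6454 0.4313 0.7677] [-146.6415    0.0404  155.6296] -0.15064099556321875 [[454.5571   0.     280.4342]
 [  0.     454.5571 217.6685]
 [  0.       0.       1.    ]]
speaker_yellow 0.82 [ 0.4961 -0.0877  0.0693] [240.2732 185.4884]
speaker_yellow 0.38 [0.5052 0.0786 0.0793] [270.3892 253.5536]
speaker_blue 0.9 [0.5046 0.0854 0.0795] [272.2975 256.533 ]
stand_yellow 0.71 [ 0.4576 -0.2906  0.0211] [225.0481 128.4805]
stand_yellow 0.71 [ 0.6245 -0.0235  0.0225] [191.6577 247.5844]
stand_yellow 0.6 [ 0.2593 -0.2645  0.0255] [308.2045 109.2165]
stand_yellow 0.53 [ 0.4956 -0.0908  0.0703] [239.8892 183.9306]
stand_blue 0.92 [0.4985 0.2766 0.021 ] [323.2985 364.9422]
```

View pics/top0.png

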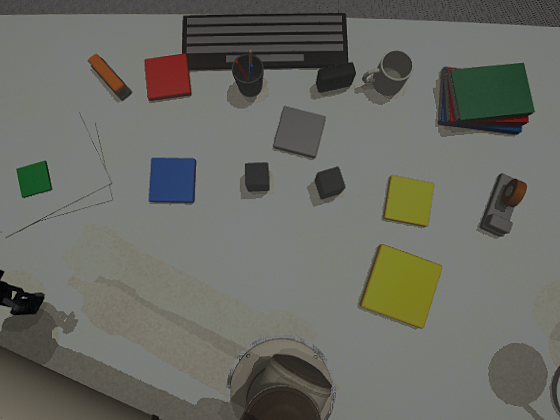

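View pics/scene0.png

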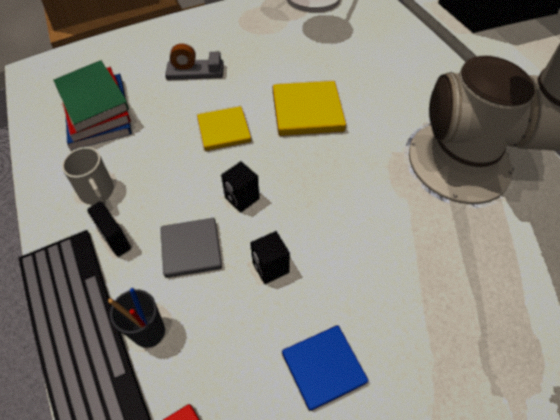

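The top view shows these candidates for the yellow stand: a small yellow block at (409,200), a large yellow one at (401,286) and a grey one at (300,132). With the grey one excluded, the smaller yellow at (409,200) is the one meant. The speakers are at (257,176) and (330,182), and the blue stand is at (172,180). Next I'll fit the poses and check the stand in a crop.

```bash
cat >> h.py <<'E'
from scipy.optimize import minimize
def hullpoly(c,x,y,yaw,w,h,z0=0):
    P=[]
    ca,sa=np.cos(np.radians(yaw)),np.sin(np.radians(yaw))
    for sx in(-1,1):
        for sy in(-1,1):
            for z in(z0,z0+h):
                P.append(proj(c,[x+w/2*(ca*sx-sa*sy),y+w/2*(sa*sx+ca*sy),z]))
    return cv2.convexHull(np.array(P,np.float32))
def iou(c,m,p,w,h,z0=0):
    S=8
    hp=hullpoly(c,*p,w,h,z0)
    x0,y0=np.floor(hp.min((0,1))).astype(int)-15;x1,y1=np.ceil(hp.max((0,1))).astype(int)+15
    im=np.zeros(((y1-y0)*S,(x1-x0)*S),np.uint8)
    cv2.fillPoly(im,[np.round(((hp-[x0,y0])+0.5)*S).astype(np.int32)],1)
    a=cv2.resize(im.astype(np.float32),(x1-x0,y1-y0),interpolation=cv2.INTER_AREA)
    mm=np.zeros_like(a);b=m.astype(np.float32)
    Y0,Y1,X0,X1=max(y0,0),min(y1,m.shape[0]),max(x0,0),min(x1,m.shape[1])
    mm[Y0-y0:Y1-y0,X0-x0:X1-x0]=b[Y0:Y1,X0:X1]
    return np.minimum(a,mm).sum()/(a.sum()+b.sum()-np.minimum(a,mm).sum())
def fit(views,x,y,w,h,z0=0):
    best=None
    for yaw in(-30,-15,0,15,30):
        f=lambda p:-sum(iou(c,m,p,w,h,z0) for c,m in views)
        r=minimize(f,[x,y,yaw],method='Nelder-Mead',options=dict(initial_simplex=[[x,y,yaw],[x+.01,y,yaw],[x,y+.01,yaw],[x,y,yaw+10]],xatol=1e-4,fatol=1e-4,maxiter=150))
        if best is None or r.fun<best.fun: best=r
    return best.x,-best.fun/len(views)
def near(c,t,p,tol=.05):
    L=[d for d in spotter.trace(c,t)]
    u=np.array(proj(c,p));o=[]
    for d in L:
        ys,xs=np.nonzero(d['pixels'])
        o.append((np.hypot(xs.mean()-u[0],ys.mean()-u[1]),d))
    o.sort(key=lambda a:a[0])
    return o[0][1]['pixels'] if o and o[0][0]<15 else None
E
python3 - <<'E'
from h import *
np.set_printoptions(precision=4,suppress=True)
C=[camera('top'),camera('scene')]
for nm,t,(x,y),w,h in [('R','speaker_yellow',(.485,-.1),.054,.08),('L','speaker_blue',(.49,.068),.054,.08),
  ('sy','stand_yellow',(.453,-.3),.11,.02),('sb','stand_blue',(.489,.278),.11,.02),('big?','stand_yellow',(.25,-.27),.15,.02)]:
    V=[]
    for c in C:
        for tt in (t,t.replace('yellow','blue') if 'yell' in t else t.replace('blue','yellow')):
            if 'stand' in t and tt!=t: continue
            m=near(c,tt,[x,y,h/2])
            if m is not None: V.append((c,m));break
    print(nm,len(V),fit(V,x,y,w,h),[fit([v],x,y,w,h) for v in V])
im=C[0]['img'][130:340,340:470]
cv2.imwrite('pics/crop.png',cv2.resize(im,None,fx=2.8,fy=2.8,interpolation=2)[:,:,::-1])
im=C[0]['img'][145:215,220:370]
cv2.imwrite('pics/crop2.png',cv2.resize(im,None,fx=5,fy=5,interpolation=2)[:,:,::-1])
E
```

```text
R 2 (array([  0.4895,  -0.1064, -68.9332]), np.float64(0.8957581520080566)) [(array([ 0.4869, -0.105 , 22.8196]), np.float64(0.8826577663421631)), (array([ 0.491 , -0.1072, 15.9103]), np.float64(0.9469981789588928))]
L 2 (array([0.5006, 0.0662, 2.7407]), np.float64(0.9258379936218262)) [(array([0.4977, 0.0663, 4.1858]), np.float64(0.9380300045013428)), (array([0.5019, 0.066 , 1.1394]), np.float64(0.9505953192710876))]
sy 2 (array([ 0.4556, -0.305 , -9.539 ]), np.float64(0.9437161087989807)) [(array([ 0.4541, -0.3041, -9.8238]), np.float64(0.9756054878234863)), (array([ 0.4575, -0.3071, -9.8408]), np.float64(0.9578616619110107))]
sb 2 (array([ 0.4956,  0.2778, -0.19  ]), np.float64(0.9532349109649658)) [(array([ 0.4942,  0.2785, -0.2229]), np.float64(0.9622716307640076)), (array([0.4971, 0.2775, 0.0442]), np.float64(0.9671828150749207))]
big? 2 (array([ 0.2484, -0.2833, 72.0379]), np.float64(0.8882713913917542)) [(array([  0.2445,  -0.28  , -17.1569]), np.float64(0.8927261829376221)), (array([  0.2496,  -0.2847, -16.5288]), np.float64(0.8894144892692566))]
```

View pics/crop.png

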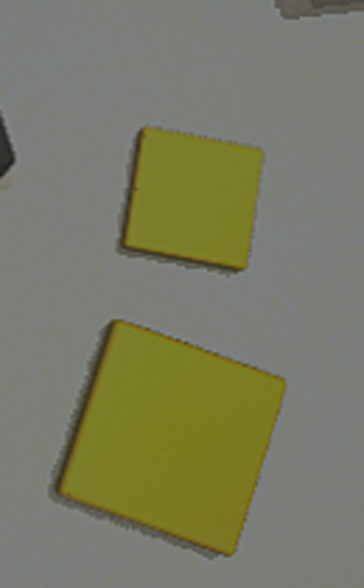

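View pics/crop2.png

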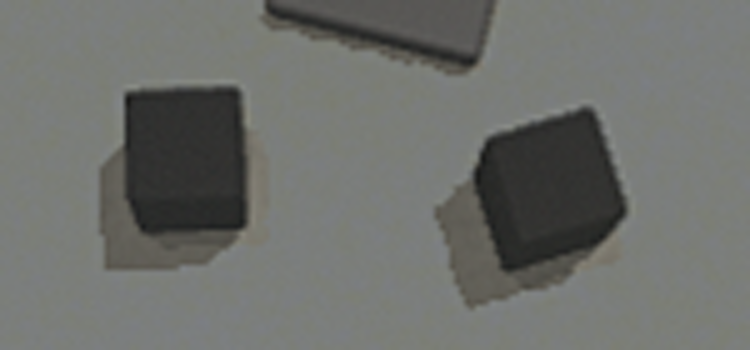

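Confirmed: the top block in the crop fits a 110 mm square (IoU 0.976) at about (0.455,-0.305). The lower one is clearly larger, about 150 mm. I'll hover over the left speaker first.

```bash
cat >> h.py <<'E'
from scipy.spatial.transform import Slerp
import json
def plan(pos,rpy,n,claw,decs=(1,1)):
    o=get_obs();p0=np.array(o['ee_pos']);R0=R.from_euler('xyz',o['tcp_rot'],degrees=True);R1=R.from_euler('xyz',rpy,degrees=True)
    rv=(R0.inv()*R1).as_rotvec(degrees=True)
    print('now',p0.round(4),np.round(o['tcp_rot'],1),'q',np.round(o['q'],1),'open',round(o['opening'],4),'t',round(o['time'],2),'turn',rv.round(1))
    rows=[]
    for i in range(n):
        Ri=R0*R.from_rotvec(rv*i/n,degrees=True)
        d=Ri.inv().apply((np.array(pos)-p0)/n)*100
        rows.append([claw,[round(float(a),2)+0 for a in d],[round(float(a),1)+0 for a in rv/n]])
    print(json.dumps(rows))
E
python3 -c "
from h import *
plan([.5,.066,.2],[180,0,93],12,0)"
```

```text
now [0.2391 0.4953 0.2423] [180.   -0.   64.2] q [64.2  5.  10.1 95.1 -0.  90. ] open 0.0853 t 1.1 turn [  0.   -0.  -28.8]
[[0, [-2.28, 3.51, 0.35], [0.0, 0.0, -2.4]], [0, [-2.42, 3.41, 0.35], [0.0, 0.0, -2.4]], [0, [-2.56, 3.31, 0.35], [0.0, 0.0, -2.4]], [0, [-2.7, 3.2, 0.35], [0.0, 0.0, -2.4]], [0, [-2.83, 3.08, 0.35], [0.0, 0.0, -2.4]], [0, [-2.96, 2.96, 0.35], [0.0, 0.0, -2.4]], [0, [-3.08, 2.84, 0.35], [0.0, 0.0, -2.4]], [0, [-3.19, 2.71, 0.35], [0.0, 0.0, -2.4]], [0, [-3.3, 2.57, 0.35], [0.0, 0.0, -2.4]], [0, [-3.41, 2.43, 0.35], [0.0, 0.0, -2.4]], [0, [-3.51, 2.28, 0.35], [0.0, 0.0, -2.4]], [0, [-3.6, 2.14, 0.35], [0.0, 0.0, -2.4]]]
```

Call:
play_rows([
  [0,[-2.3,3.5,0.3],[0,0,-2.4]],
  [0,[-2.4,3.4,0.3],[0,0,-2.4]],
  [0,[-2.6,3.3,0.3],[0,0,-2.4]],
  [0,[-2.7,3.2,0.3],[0,0,-2.4]],
  [0,[-2.8,3.1,0.3],[0,0,-2.4]],
  [0,[-3.0,3.0,0.3],[0,0,-2.4]],
  [0,[-3.1,2.8,0.3],[0,0,-2.4]],
  [0,[-3.2,2.7,0.3],[0,0,-2.4]],
  [0,[-3.3,2.6,0.3],[0,0,-2.4]],
  [0,[-3.4,2.4,0.3],[0,0,-2.4]],
  [0,[-3.5,2.3,0.3],[0,0,-2.4]],
  [0,[-3.6,2.1,0.3],[0,0,-2.4]],
])

```text
time: 2.3
ee_pos: [0.5108, 0.0559, 0.2053]
tcp_rot: [179.8, -0.1, 94.7]
wrist_force: [0.7, 1.3, 0.1]
opening: 0.0855
```

```bash
python3 -c "
from h import *
c=camera('wrist');save(c,'w1');print(c['xyz'],c['orientation'])
V=[]
m=near(c,'speaker_blue',[.5,.066,.06])
if m is None: m=near(c,'speaker_yellow',[.5,.066,.06])
if m is not None: print(fit([(c,m)],.5,.066,.054,.08), m.sum())
plan([.5,.066,.2],[180,0,93],2,0)"
```

```text
[0.43200344 0.04985142 0.33716336] [ 1.61822996e+02 -1.13276121e-01  9.47551261e+01]
(array([0.50033455, 0.06768543, 2.7830165 ]), np.float64(0.9479627013206482)) 5096
now [0.5116 0.0539 0.2042] [ 1.798e+02 -1.000e-01  9.440e+01] q [ 6.  -0.7 -0.  90.5  0.1  1.6] open 0.0855 t 2.4 turn [ 0.2 -0.1  1.4]
[[0, [0.65, -0.53, 0.21], [0.1, 0.0, 0.7]], [0, [0.64, -0.54, 0.21], [0.1, 0.0, 0.7]]]
```

View pics/w1.png

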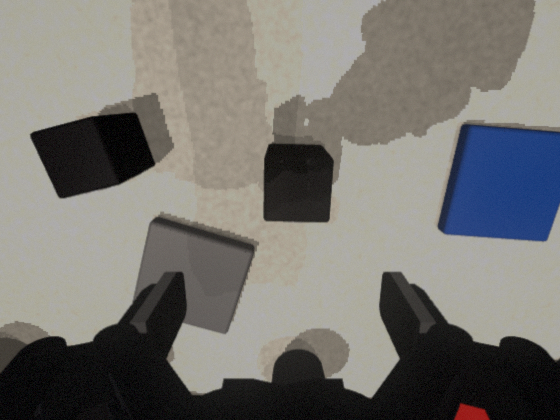

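The wrist view shows the left speaker at (298,180), and its fit (0.500, 0.067, 2.8°) agrees with the earlier ones. I'll align and descend.

Call:
play_rows([
  [0,[0.65,-0.6,0],[0,0,0.8]],
  [0,[0.65,-0.5,0],[0,0,0.7]],
  [0,[0,0,0],[0,0,0]],
  [0,[0,0,2],[0,0,0]],
  [0,[0,0,2],[0,0,0]],
  [0,[0,0,2],[0,0,0]],
  [0,[0,0,2],[0,0,0]],
  [0,[0,0,0],[0,0,0]],
])

```text
time: 3.2
ee_pos: [0.4965, 0.074, 0.1243]
tcp_rot: [179.6, -0.1, 93.2]
wrist_force: [-1.0, 0.1, 0.3]
opening: 0.0855
```

```bash
python3 -c "
from h import *
plan([.5,.067,.052],[180,0,92.8],4,0)"
```

```text
now [0.4965 0.074  0.1243] [ 1.796e+02 -1.000e-01  9.320e+01] q [  8.4  -2.7 -10.8  81.5   0.1   5.2] open 0.0855 t 3.2 turn [ 0.4 -0.1  0.4]
[[0, [-0.18, 0.06, 1.81], [0.1, 0.0, 0.1]], [0, [-0.18, 0.07, 1.81], [0.1, 0.0, 0.1]], [0, [-0.18, 0.07, 1.81], [0.1, 0.0, 0.1]], [0, [-0.18, 0.08, 1.81], [0.1, 0.0, 0.1]]]
```

Call:
play_rows([
  [0,[-0.6,-0.3,0],[0,0,0]],
  [0,[0,0,0],[0,0,0]],
  [0,[0,0,0],[0.2,0,0.2]],
])

```text
time: 3.5
ee_pos: [0.4936, 0.0691, 0.1273]
tcp_rot: [179.6, -0.2, 93.2]
wrist_force: [0.1, 0.4, 0.2]
opening: 0.0855
```

```bash
python3 -c "
from h import *
plan([.5,.067,.052],[180,0,92.8],4,0)"
```

```text
now [0.4936 0.0691 0.1273] [179.6  -0.2  93.2] q [  7.9  -3.2 -10.9  81.9   0.1   4.7] open 0.0855 t 3.5 turn [ 0.4 -0.2  0.4]
[[0, [-0.07, 0.14, 1.88], [0.1, 0.0, 0.1]], [0, [-0.06, 0.15, 1.88], [0.1, 0.0, 0.1]], [0, [-0.06, 0.15, 1.88], [0.1, 0.0, 0.1]], [0, [-0.06, 0.15, 1.88], [0.1, 0.0, 0.1]]]
```

Call:
play_rows([
  [0,[-0.2,0.6,0.5],[0,0,0]],
  [0,[0,0,2],[0.1,0,0.1]],
  [0,[0,0,2],[0.1,0,0.1]],
  [0,[0,0,1.5],[0,0,0]],
  [0,[0,0,0.5],[0,0,0]],
  [0,[0,0,0],[0,0,0]],
])

```text
time: 4.1
ee_pos: [0.5047, 0.0672, 0.0631]
tcp_rot: [179.4, -0.2, 92.9]
wrist_force: [-0.7, -0.7, 0.3]
opening: 0.0849
```

```bash
python3 -c "
from h import *
plan([.5,.067,.052],[180,0,92.8],1,0)"
```

```text
now [0.5047 0.0672 0.0631] [179.4  -0.2  92.9] q [  7.5  -0.8 -15.7  74.5   0.1   4.6] open 0.0849 t 4.1 turn [ 0.6 -0.2  0.1]
[[0, [0.0, -0.49, 1.1], [0.6, -0.2, 0.1]]]
```

Now the last 11 mm, then close with 70 N.

Call:
play_rows([
  [0,[0,-0.4,0.7],[0.5,-0.2,0]],
  [0,[0,0,0.2],[0,0,0]],
  [0,[0,0,0],[0,0,0]],
  [1,[0,0,0],[0,0,0]],
  [1,[0,0,0],[0,0,0]],
  [1,[0,0,0],[0,0,0]],
  [1,[0,0,0],[0,0,0]],
  [1,[0,0,0],[0,0,0]],
  [1,[0,0,0],[0,0,0]],
], newtons=70)

```text
time: 5.0
ee_pos: [0.5022, 0.0671, 0.0562]
tcp_rot: [179.7, 0.0, 92.9]
wrist_force: [0.5, 0.6, -1.3]
opening: 0.0529
```

```bash
python3 -c "
from h import *
plan([.36,.067,.3],[180,0,92.8],10,1)"
```

```text
now [0.5022 0.0671 0.0562] [179.7   0.   92.9] q [  7.6  -0.6 -16.3  74.   -0.    4.8] open 0.0529 t 5.0 turn [0.3 0.  0.1]
[[1, [0.07, -1.41, -2.44], [0.0, 0.0, 0.0]], [1, [0.07, -1.41, -2.44], [0.0, 0.0, 0.0]], [1, [0.07, -1.41, -2.44], [0.0, 0.0, 0.0]], [1, [0.07, -1.41, -2.44], [0.0, 0.0, 0.0]], [1, [0.07, -1.41, -2.44], [0.0, 0.0, 0.0]], [1, [0.07, -1.41, -2.44], [0.0, 0.0, 0.0]], [1, [0.07, -1.42, -2.44], [0.0, 0.0, 0.0]], [1, [0.07, -1.42, -2.44], [0.0, 0.0, 0.0]], [1, [0.07, -1.42, -2.44], [0.0, 0.0, 0.0]], [1, [0.07, -1.42, -2.44], [0.0, 0.0, 0.0]]]
```

Call:
play_rows([
  [1,[0,0,-1],[0,0,0]],
  [1,[0,0,-2],[0,0,0]],
  [1,[0,0,-3],[0,0,0]],
  [1,[0,0,-3],[0,0,0]],
  [1,[0,0,-3],[0,0,0]],
  [1,[0,-1,-3],[0,0,0]],
  [1,[0,-1.5,-3],[0,0,0]],
  [1,[0,-2,-3],[0,0,0]],
  [1,[0,-2,-2],[0,0,0]],
  [1,[0,-2,-1],[0,0,0]],
  [1,[0,0,0],[0,0,0]],
])

```text
time: 6.1
ee_pos: [0.4108, 0.0623, 0.3109]
tcp_rot: [179.8, 0.0, 92.9]
wrist_force: [1.4, 0.5, -2.3]
opening: 0.0531
```

```bash
python3 -c "
from h import *
plan([.42,.067,.3],[90,0,92.8],12,1)"
```

```text
now [0.4108 0.0623 0.3109] [179.8   0.   92.9] q [  8.6 -11.3   2.4 103.4  -0.    5.8] open 0.0531 t 6.1 turn [-89.8  -0.    0.1]
[[1, [0.04, 0.08, 0.09], [-7.5, 0.0, 0.0]], [1, [0.04, 0.07, 0.1], [-7.5, 0.0, 0.0]], [1, [0.04, 0.05, 0.11], [-7.5, 0.0, 0.0]], [1, [0.04, 0.04, 0.11], [-7.5, 0.0, 0.0]], [1, [0.04, 0.02, 0.12], [-7.5, 0.0, 0.0]], [1, [0.04, 0.01, 0.12], [-7.5, 0.0, 0.0]], [1, [0.04, -0.01, 0.12], [-7.5, 0.0, 0.0]], [1, [0.04, -0.02, 0.12], [-7.5, 0.0, 0.0]], [1, [0.04, -0.04, 0.11], [-7.5, 0.0, 0.0]], [1, [0.04, -0.05, 0.11], [-7.5, 0.0, 0.0]], [1, [0.04, -0.07, 0.1], [-7.5, 0.0, 0.0]], [1, [0.04, -0.08, 0.09], [-7.5, 0.0, 0.0]]]
```

Call:
play_rows([
  [1,[0,0,0],[-4,0,0]],
  [1,[0,0,0],[-7.5,0,0]],
  [1,[0,0,0],[-7.5,0,0]],
  [1,[0,0,0.1],[-7.5,0,0]],
  [1,[0,0,0.1],[-7.5,0,0]],
  [1,[0,0,0.1],[-7.5,0,0]],
  [1,[0,0,0.1],[-7.5,0,0]],
  [1,[0,0,0.1],[-7.5,0,0]],
  [1,[0,0,0.1],[-7.5,0,0]],
  [1,[0,0,0.1],[-7.5,0,0]],
  [1,[0,0,0],[-7.5,0,0]],
  [1,[0,0,0],[0,0,0]],
])

```text
time: 7.3
ee_pos: [0.5805, 0.1226, 0.3397]
tcp_rot: [107.5, 1.7, 90.4]
wrist_force: [0.5, 0.8, -5.3]
opening: 0.0533
```

```bash
python3 -c "
from h import *
plan([.42,.067,.3],[90,0,92.8],12,1)
c=camera('scene');save(c,'s2')"
```

```text
now [0.5805 0.1226 0.3397] [107.5   1.7  90.4] q [ 21.1 -48.4 -49.1  17.9 -20.2   4.9] open 0.0533 t 7.3 turn [-17.5   2.6   1.3]
[[1, [-0.44, -0.73, -1.18], [-1.5, 0.2, 0.1]], [1, [-0.44, -0.7, -1.2], [-1.5, 0.2, 0.1]], [1, [-0.44, -0.67, -1.21], [-1.5, 0.2, 0.1]], [1, [-0.43, -0.64, -1.23], [-1.5, 0.2, 0.1]], [1, [-0.43, -0.6, -1.25], [-1.5, 0.2, 0.1]], [1, [-0.43, -0.57, -1.27], [-1.5, 0.2, 0.1]], [1, [-0.42, -0.54, -1.28], [-1.5, 0.2, 0.1]], [1, [-0.42, -0.5, -1.3], [-1.5, 0.2, 0.1]], [1, [-0.42, -0.47, -1.31], [-1.5, 0.2, 0.1]], [1, [-0.41, -0.44, -1.32], [-1.5, 0.2, 0.1]], [1, [-0.41, -0.4, -1.34], [-1.5, 0.2, 0.1]], [1, [-0.4, -0.37, -1.35], [-1.5, 0.2, 0.1]]]
```

View pics/s2.png

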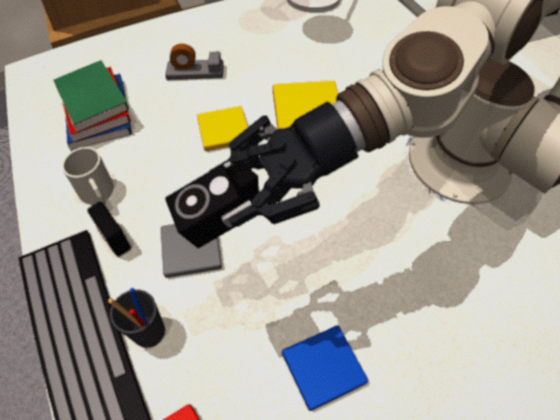

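The scene view shows the held speaker at (215,205), tilted 72°, with its underside facing away from the camera. I'll turn it so the underside faces the scene camera.

```bash
python3 -c "
from h import *
plan([.5,0,.32],[92,0,140],12,1)"
```

```text
now [0.5799 0.1223 0.3414] [107.6   1.7  90.4] q [ 21.1 -48.4 -48.9  18.3 -20.2   4.9] open 0.0531 t 7.35 turn [-15.4  49.3  -6.9]
[[1, [-1.01, -0.4, -0.58], [-1.3, 4.1, -0.6]], [1, [-0.96, -0.4, -0.66], [-1.3, 4.1, -0.6]], [1, [-0.91, -0.39, -0.73], [-1.3, 4.1, -0.6]], [1, [-0.85, -0.38, -0.81], [-1.3, 4.1, -0.6]], [1, [-0.78, -0.37, -0.87], [-1.3, 4.1, -0.6]], [1, [-0.71, -0.36, -0.93], [-1.3, 4.1, -0.6]], [1, [-0.64, -0.35, -0.99], [-1.3, 4.1, -0.6]], [1, [-0.57, -0.33, -1.04], [-1.3, 4.1, -0.6]], [1, [-0.49, -0.31, -1.09], [-1.3, 4.1, -0.6]], [1, [-0.4, -0.29, -1.13], [-1.3, 4.1, -0.6]], [1, [-0.32, -0.27, -1.16], [-1.3, 4.1, -0.6]], [1, [-0.23, -0.25, -1.18], [-1.3, 4.1, -0.6]]]
```

Call:
play_rows([
  [1,[-1.0,-0.4,-0.6],[-1.3,4.1,-0.6]],
  [1,[-1.0,-0.4,-0.7],[-1.3,4.1,-0.6]],
  [1,[-0.9,-0.4,-0.7],[-1.3,4.1,-0.6]],
  [1,[-0.9,-0.4,-0.8],[-1.3,4.1,-0.6]],
  [1,[-0.8,-0.4,-0.9],[-1.3,4.1,-0.6]],
  [1,[-0.7,-0.4,-0.9],[-1.3,4.1,-0.6]],
  [1,[-0.6,-0.3,-1.0],[-1.3,4.1,-0.6]],
  [1,[-0.6,-0.3,-1.0],[-1.3,4.1,-0.6]],
  [1,[-0.5,-0.3,-1.1],[-1.3,4.1,-0.6]],
  [1,[-0.4,-0.3,-1.1],[-1.3,4.1,-0.6]],
  [1,[-0.3,-0.3,-1.2],[-1.3,4.1,-0.6]],
  [1,[-0.2,-0.2,-1.2],[-1.3,4.1,-0.6]],
])

```text
time: 8.55
ee_pos: [0.5435, 0.0015, 0.3445]
tcp_rot: [92.4, -1.3, 141.9]
wrist_force: [0.7, 0.1, -1.7]
opening: 0.0532
```

```bash
python3 -c "
from h import *
plan([.5,0,.32],[92,0,140],12,1)
c=camera('scene');save(c,'s3')"
```

```text
now [0.5435 0.0015 0.3445] [ 92.4  -1.3 141.9] q [-29.7 -30.2 -48.4  -2.4  81.3 -14.3] open 0.0532 t 8.55 turn [-0.4 -1.9 -1.3]
[[1, [0.27, -0.22, -0.22], [0.0, -0.2, -0.1]], [1, [0.27, -0.22, -0.23], [0.0, -0.2, -0.1]], [1, [0.27, -0.22, -0.23], [0.0, -0.2, -0.1]], [1, [0.27, -0.22, -0.23], [0.0, -0.2, -0.1]], [1, [0.27, -0.22, -0.23], [0.0, -0.2, -0.1]], [1, [0.27, -0.22, -0.23], [0.0, -0.2, -0.1]], [1, [0.27, -0.22, -0.23], [0.0, -0.2, -0.1]], [1, [0.27, -0.22, -0.23], [0.0, -0.2, -0.1]], [1, [0.27, -0.22, -0.23], [0.0, -0.2, -0.1]], [1, [0.27, -0.21, -0.23], [0.0, -0.2, -0.1]], [1, [0.27, -0.21, -0.23], [0.0, -0.2, -0.1]], [1, [0.27, -0.21, -0.23], [0.0, -0.2, -0.1]]]
```

View pics/s3.png

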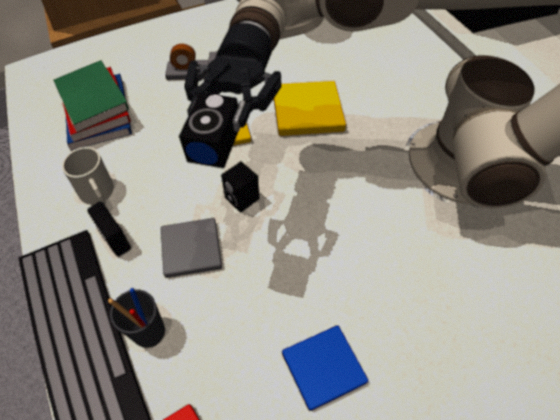

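The underside at (203,149) shows a blue sticker, so the left speaker is the blue one. I'll hold it still a moment, then go to the blue stand.

Call:
play_rows([
  [1,[0,0,0],[0,0,0]],
  [1,[0,0,0],[0,0,0]],
  [1,[0,0,0],[0,0,0]],
  [1,[0,0,0],[0,0,0]],
  [1,[0,0,0],[0,0,0]],
  [1,[0,0,0],[0,0,0]],
  [1,[0,0,0],[0,0,0]],
  [1,[0,0,0],[0,0,0]],
])

```text
time: 9.4
ee_pos: [0.5444, 0.0009, 0.3489]
tcp_rot: [92.4, -1.5, 141.8]
wrist_force: [-0.4, -0.3, -2.2]
opening: 0.0529
```

```bash
python3 -c "
from h import *
plan([.49,.2,.3],[180,0,93],20,1)"
```

```text
now [0.5444 0.0009 0.3489] [ 92.4  -1.5 141.8] q [-29.7 -30.3 -47.9  -1.7  81.3 -14.2] open 0.0529 t 9.4 turn [ 81.2 -38.2  37.5]
[[1, [0.82, -0.24, 0.62], [4.1, -1.9, 1.9]], [1, [0.84, -0.22, 0.61], [4.1, -1.9, 1.9]], [1, [0.85, -0.21, 0.6], [4.1, -1.9, 1.9]], [1, [0.86, -0.19, 0.59], [4.1, -1.9, 1.9]], [1, [0.87, -0.18, 0.57], [4.1, -1.9, 1.9]], [1, [0.89, -0.17, 0.55], [4.1, -1.9, 1.9]], [1, [0.9, -0.16, 0.54], [4.1, -1.9, 1.9]], [1, [0.91, -0.15, 0.52], [4.1, -1.9, 1.9]], [1, [0.92, -0.15, 0.5], [4.1, -1.9, 1.9]], [1, [0.94, -0.14, 0.48], [4.1, -1.9, 1.9]], [1, [0.95, -0.14, 0.46], [4.1, -1.9, 1.9]], [1, [0.96, -0.14, 0.43], [4.1, -1.9, 1.9]], [1, [0.97, -0.14, 0.41], [4.1, -1.9, 1.9]], [1, [0.98, -0.15, 0.39], [4.1, -1.9, 1.9]], [1, [0.98, -0.15, 0.37], [4.1, -1.9, 1.9]], [1, [0.99, -0.16, 0.35], [4.1, -1.9, 1.9]], [1, [1.0, -0.17, 0.32], [4.1, -1.9, 1.9]], [1, [1.0, -0.18, 0.3], [4.1, -1.9, 1.9]], [1, [1.0, -0.19, 0.28], [4.1, -1.9, 1.9]], [1, [1.01, -0.2, 0.26], [4.1, -1.9, 1.9]]]
```

Call:
play_rows([
  [1,[0.8,-0.2,0.6],[4.1,-1.9,1.9]],
  [1,[0.8,-0.2,0.6],[4.1,-1.9,1.9]],
  [1,[0.8,-0.2,0.6],[4.1,-1.9,1.9]],
  [1,[0.9,-0.2,0.6],[4.1,-1.9,1.9]],
  [1,[0.9,-0.2,0.6],[4.1,-1.9,1.9]],
  [1,[0.9,-0.2,0.5],[4.1,-1.9,1.9]],
  [1,[0.9,-0.2,0.5],[4.1,-1.9,1.9]],
  [1,[0.9,-0.2,0.5],[4.1,-1.9,1.9]],
  [1,[0.9,-0.1,0.5],[4.1,-1.9,1.9]],
  [1,[0.9,-0.1,0.5],[4.1,-1.9,1.9]],
  [1,[0.9,-0.1,0.5],[4.1,-1.9,1.9]],
  [1,[1.0,-0.1,0.4],[4.1,-1.9,1.9]],
])

```text
time: 10.6
ee_pos: [0.5124, 0.1144, 0.3192]
tcp_rot: [145.8, -10.0, 111.1]
wrist_force: [1.2, 0.6, -2.7]
opening: 0.0533
```

```bash
python3 -c "
from h import *
plan([.495,.278,.2],[180,0,93],10,1)"
```

```text
now [0.5124 0.1144 0.3192] [145.8 -10.  111.1] q [  3.3 -27.4 -16.6  69.8  18.   -9.7] open 0.0533 t 10.6 turn [ 32.2 -15.   14.6]
[[1, [1.36, -0.46, 1.44], [3.2, -1.5, 1.5]], [1, [1.38, -0.41, 1.43], [3.2, -1.5, 1.5]], [1, [1.41, -0.37, 1.41], [3.2, -1.5, 1.5]], [1, [1.44, -0.33, 1.4], [3.2, -1.5, 1.5]], [1, [1.47, -0.29, 1.38], [3.2, -1.5, 1.5]], [1, [1.5, -0.25, 1.35], [3.2, -1.5, 1.5]], [1, [1.53, -0.21, 1.33], [3.2, -1.5, 1.5]], [1, [1.56, -0.18, 1.3], [3.2, -1.5, 1.5]], [1, [1.58, -0.14, 1.26], [3.2, -1.5, 1.5]], [1, [1.61, -0.12, 1.23], [3.2, -1.5, 1.5]]]
```

Call:
play_rows([
  [1,[1.4,-0.5,1.4],[3.2,-1.5,1.5]],
  [1,[1.4,-0.4,1.4],[3.2,-1.5,1.5]],
  [1,[1.4,-0.4,1.4],[3.2,-1.5,1.5]],
  [1,[1.4,-0.3,1.4],[3.2,-1.5,1.5]],
  [1,[1.5,-0.3,1.4],[3.2,-1.5,1.5]],
  [1,[1.5,-0.3,1.4],[3.2,-1.5,1.5]],
  [1,[1.5,-0.2,1.3],[3.2,-1.5,1.5]],
  [1,[1.6,-0.2,1.3],[3.2,-1.5,1.5]],
  [1,[1.6,-0.1,1.2],[3.2,-1.5,1.5]],
  [1,[1.0,0,0],[2.5,-1,1]],
  [1,[0,0,0],[0,0,0]],
  [1,[0,0,0],[0,0,0]],
])

```text
time: 11.8
ee_pos: [0.4963, 0.2823, 0.2083]
tcp_rot: [-179.9, 0.1, 92.7]
wrist_force: [-0.2, 0.2, -2.3]
opening: 0.0531
```

```bash
python3 -c "
from h import *
plan([.495,.278,.15],[180,0,93],4,1)
c=camera('scene');save(c,'s4');
"
```

```text
now [0.4963 0.2823 0.2083] [-1.799e+02  1.000e-01  9.270e+01] q [29.7  7.5  9.  91.7 -0.1 27. ] open 0.0531 t 11.8 turn [-0.1  0.1 -0.3]
[[1, [-0.1, -0.03, 1.46], [0.0, 0.0, -0.1]], [1, [-0.1, -0.04, 1.46], [0.0, 0.0, -0.1]], [1, [-0.1, -0.04, 1.46], [0.0, 0.0, -0.1]], [1, [-0.11, -0.04, 1.46], [0.0, 0.0, -0.1]]]
```

View pics/s4.png

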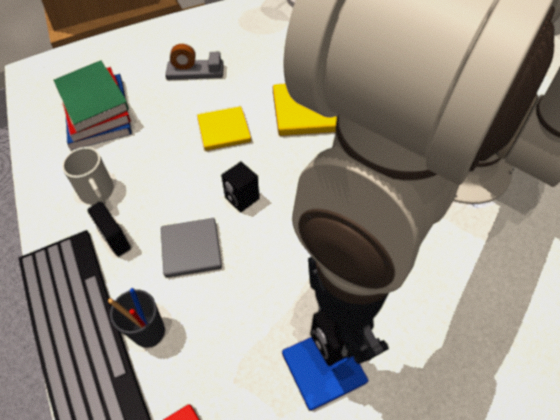

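```bash
python3 -c "
from h import *
c=camera('wrist');save(c,'w4');c=camera('top');save(c,'t4')"
```

```text
(no output)
```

View pics/w4.png

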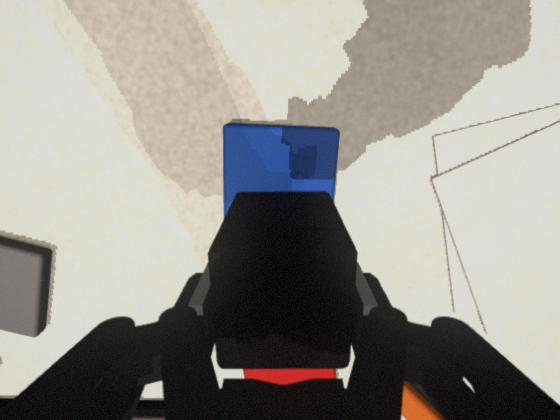

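Call:
play_rows([
  [1,[-0.4,-0.1,1.5],[0,0,0]],
  [1,[0,0,2],[0,0,0]],
  [1,[0,0,2],[0,0,0]],
  [1,[0,0,2],[0,0,0]],
  [1,[0,0,1],[0,0,0]],
  [1,[0,0,0],[0,0,0]],
  [1,[0,0,0],[0,0,0]],
])

```text
time: 12.65
ee_pos: [0.4964, 0.2738, 0.1287]
tcp_rot: [179.3, -0.3, 92.4]
wrist_force: [0.5, -0.7, -1.8]
opening: 0.0534
```

The wrist view shows the held speaker sitting straight in the jaws above the blue stand. I'll keep going down.

Call:
play_rows([
  [1,[0.3,0,1],[0.5,0.3,0]],
  [1,[0,0,1.2],[0,0,0]],
  [1,[0,0,1.0],[0,0,0]],
  [1,[0,0,0.6],[0,0,0]],
  [1,[0,0,0],[0,0,0]],
])

```text
time: 13.15
ee_pos: [0.4975, 0.2779, 0.0896]
tcp_rot: [179.6, -0.7, 92.4]
wrist_force: [0.7, 0.6, -2.4]
opening: 0.0536
```

Call:
play_rows([
  [1,[0,-0.1,0.4],[0.4,-0.7,0]],
  [1,[0,0,0.3],[0,0,0]],
  [1,[0,0,0.2],[0,0,0]],
  [1,[0,0,0],[0,0,0]],
])

```text
time: 13.55
ee_pos: [0.4965, 0.2782, 0.08]
tcp_rot: [-179.9, 0.1, 92.5]
wrist_force: [0.0, -0.8, -1.9]
opening: 0.053
```

Call:
play_rows([
  [1,[0,0,0.2],[0,0,0]],
  [1,[0,0,0.2],[0,0,0]],
  [1,[0,0,0],[0,0,0]],
])

```text
time: 13.85
ee_pos: [0.4968, 0.2783, 0.0764]
tcp_rot: [-180.0, 0.0, 92.4]
wrist_force: [0.3, -0.1, -1.7]
opening: 0.0536
```

Call:
play_rows([
  [1,[0,0,0.1],[0,0,0]],
  [1,[0,0,0.1],[0,0,0]],
  [1,[0,0,0],[0,0,0]],
])

```text
time: 14.15
ee_pos: [0.497, 0.2784, 0.0766]
tcp_rot: [179.9, -0.0, 92.4]
wrist_force: [-0.0, -0.2, -2.5]
opening: 0.0533
```

Call:
play_rows([
  [1,[0,0,0.3],[0,0,0]],
  [1,[0,0,0.2],[0,0,0]],
])

```text
time: 14.35
ee_pos: [0.4973, 0.2785, 0.0762]
tcp_rot: [179.7, -0.1, 92.4]
wrist_force: [-7.7, -3.2, 13.0]
opening: 0.0528
```

Contact: 13 N upward. I'll ease off slightly and release.

Call:
play_rows([
  [1,[0,0,-0.1],[0,0,0]],
  [0.3,[0,0,0],[0,0,0]],
  [0,[0,0,0],[0,0,0]],
  [0,[0,0,0],[0,0,0]],
  [0,[0,0,0],[0,0,0]],
  [0,[0,0,0],[0,0,0]],
])

```text
time: 14.95
ee_pos: [0.4979, 0.2788, 0.0774]
tcp_rot: [179.6, -0.1, 92.4]
wrist_force: [0.0, -1.1, -1.0]
opening: 0.0853
```

Call:
play_rows([
  [0,[0,0,0],[0,0,0]],
  [0,[0,0,-0.5],[0,0,0]],
  [0,[0,0,-1],[0,0,0]],
  [0,[0,0,-2],[0,0,0]],
  [0,[0,0,-3],[0,0,0]],
  [0,[0,0,-3],[0,0,0]],
  [0,[0,0,-3],[0,0,0]],
  [0,[0,0,0],[0,0,0]],
])

```text
time: 15.75
ee_pos: [0.4964, 0.2781, 0.2108]
tcp_rot: [179.6, -0.1, 92.4]
wrist_force: [-0.4, -0.2, -0.1]
opening: 0.0856
```

```bash
python3 -c "
from h import *
c=camera('wrist');save(c,'w5')
plan([.49,-.1,.2],[180,0,110],12,0)
m=near(c,'speaker_blue',[.497,.278,.06])
print(fit([(c,m)],.497,.278,.054,.08,.02))"
```

```text
now [0.4961 0.2779 0.2087] [ 1.797e+02 -1.000e-01  9.240e+01] q [29.3  6.7  8.2 91.2 -0.  26.8] open 0.0853 t 15.8 turn [  0.3  -0.  -17.6]
[[0, [-3.14, -0.18, 0.07], [0.0, 0.0, -1.5]], [0, [-3.14, -0.27, 0.07], [0.0, 0.0, -1.5]], [0, [-3.13, -0.35, 0.07], [0.0, 0.0, -1.5]], [0, [-3.12, -0.43, 0.07], [0.0, 0.0, -1.5]], [0, [-3.11, -0.5, 0.07], [0.0, 0.0, -1.5]], [0, [-3.1, -0.58, 0.07], [0.0, 0.0, -1.5]], [0, [-3.08, -0.66, 0.07], [0.0, 0.0, -1.5]], [0, [-3.06, -0.74, 0.07], [0.0, 0.0, -1.5]], [0, [-3.04, -0.82, 0.07], [0.0, 0.0, -1.5]], [0, [-3.02, -0.9, 0.07], [0.0, 0.0, -1.5]], [0, [-3.0, -0.97, 0.07], [0.0, 0.0, -1.5]], [0, [-2.97, -1.05, 0.07], [0.0, 0.0, -1.5]]]
(array([0.49513903, 0.27933938, 2.72496   ]), np.float64(0.9615470170974731))
```

View pics/w5.png

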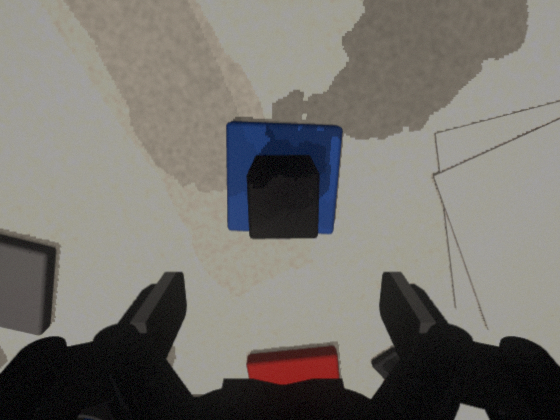

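The blue speaker stands upright at (283,195) in the wrist view, central on the stand. Its fit is (0.495, 0.279). Next is the right speaker.

Call:
play_rows([
  [0,[-3.1,-0.2,0],[0,0,-1.5]],
  [0,[-3.1,-0.3,0],[0,0,-1.5]],
  [0,[-3.1,-0.4,0],[0,0,-1.5]],
  [0,[-3.1,-0.4,0],[0,0,-1.5]],
  [0,[-3.1,-0.5,0],[0,0,-1.5]],
  [0,[-3.1,-0.6,0],[0,0,-1.5]],
  [0,[-3.1,-0.7,0],[0,0,-1.5]],
  [0,[-3.1,-0.7,0],[0,0,-1.5]],
  [0,[-3.0,-0.8,0],[0,0,-1.5]],
  [0,[-3.0,-0.9,0],[0,0,-1.5]],
  [0,[-3,-1,0],[0,0,-1.5]],
  [0,[-2,-0.7,0],[0,0,-1]],
])

```text
time: 17.05
ee_pos: [0.4859, -0.1004, 0.1933]
tcp_rot: [-179.1, -0.3, 111.0]
wrist_force: [-0.6, 0.1, 0.4]
opening: 0.0853
```

Call:
play_rows([
  [0,[0,0,0],[0,0,0]],
  [0,[0,0,0],[0,0,0]],
])

```text
time: 17.25
ee_pos: [0.4848, -0.1025, 0.1912]
tcp_rot: [-178.9, -0.4, 110.8]
wrist_force: [0.1, 0.9, 0.3]
opening: 0.0853
```

```bash
python3 -c "
from h import *
c=camera('wrist');save(c,'w6')
m=near(c,'speaker_yellow',[.489,-.106,.04])
if m is None: m=near(c,'speaker_blue',[.489,-.106,.04])
print(fit([(c,m)],.489,-.106,.054,.08))
plan([.489,-.106,.13],[180,0,109],4,0)"
```

```text
(array([ 0.48850356, -0.1044455 , 18.41474253]), np.float64(0.9649814963340759))
now [ 0.485  -0.1018  0.1915] [-178.9   -0.3  110.8] q [-11.7  -2.1  -2.8  90.4  -0.3 -32.5] open 0.0854 t 17.35 turn [-1.1 -0.3  1.8]
[[0, [-0.14, 0.09, 1.53], [-0.3, -0.1, 0.5]], [0, [-0.14, 0.08, 1.54], [-0.3, -0.1, 0.5]], [0, [-0.14, 0.07, 1.54], [-0.3, -0.1, 0.5]], [0, [-0.13, 0.07, 1.54], [-0.3, -0.1, 0.5]]]
```

View pics/w6.png

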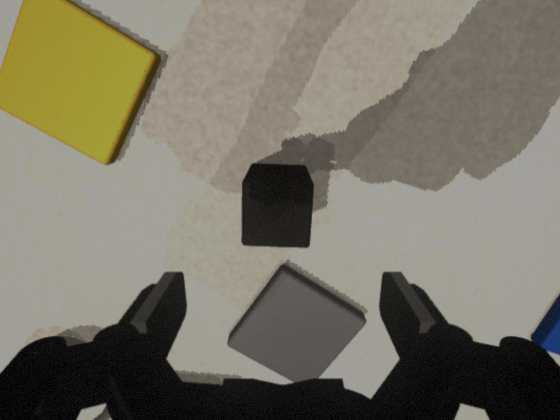

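The right speaker is at (278,205) between the jaws. Its fit is (0.4885, -0.1045, 18.4°). I'll align and descend.

Call:
play_rows([
  [0,[-0.4,0.2,1],[-1.1,-0.3,1.6]],
  [0,[0,0,1.5],[0,0,0]],
  [0,[0,0,1.5],[0,0,0]],
  [0,[0,0,1.5],[0,0,0]],
  [0,[0,0,0],[0,0,0]],
  [0,[0,0,0],[0,0,0]],
])

```text
time: 17.95
ee_pos: [0.4876, -0.0996, 0.1323]
tcp_rot: [-179.9, -0.1, 109.7]
wrist_force: [-0.1, 0.2, 0.4]
opening: 0.0855
```

```bash
python3 -c "
from h import *
plan([.4885,-.105,.055],[180,0,109],4,0)"
```

```text
now [ 0.4876 -0.0996  0.1323] [-1.799e+02 -1.000e-01  1.097e+02] q [-11.6  -2.8 -10.   83.    0.  -31.2] open 0.0855 t 17.95 turn [-0.1 -0.1  0.7]
[[0, [-0.14, -0.02, 1.93], [0.0, 0.0, 0.2]], [0, [-0.14, -0.02, 1.93], [0.0, 0.0, 0.2]], [0, [-0.14, -0.02, 1.93], [0.0, 0.0, 0.2]], [0, [-0.14, -0.02, 1.93], [0.0, 0.0, 0.2]]]
```

Call:
play_rows([
  [0,[-0.5,0,1],[0,0,0.6]],
  [0,[0,0,1.6],[0,0,0]],
  [0,[0,0,1.6],[0,0,0]],
  [0,[0,0,1.4],[0,0,0]],
  [0,[0,0,0.5],[0,0,0]],
  [0,[0,0,0],[0,0,0]],
])

```text
time: 18.55
ee_pos: [0.491, -0.1047, 0.0697]
tcp_rot: [180.0, 0.0, 109.1]
wrist_force: [0.2, -0.3, 0.1]
opening: 0.0854
```

```bash
python3 -c "
from h import *
plan([.4885,-.105,.055],[180,0,109],1,0)"
```

```text
now [ 0.491  -0.1047  0.0697] [180.    0.  109.1] q [-12.1  -1.4 -15.6  75.8   0.  -31.1] open 0.0854 t 18.55 turn [0.  0.  0.1]
[[0, [0.06, -0.24, 1.47], [0.0, 0.0, 0.1]]]
```

Call:
play_rows([
  [0,[0,-0.2,0.8],[0,0,0]],
  [0,[0,0,0.5],[0,0,0]],
  [0,[0,0,0],[0,0,0]],
  [1,[0,0,0],[0,0,0]],
  [1,[0,0,0],[0,0,0]],
  [1,[0,0,0],[0,0,0]],
  [1,[0,0,0],[0,0,0]],
  [1,[0,0,0],[0,0,0]],
  [1,[0,0,0],[0,0,0]],
])

```text
time: 19.45
ee_pos: [0.4901, -0.1057, 0.0578]
tcp_rot: [179.8, 0.1, 109.0]
wrist_force: [0.2, -0.6, -2.1]
opening: 0.0529
```

Call:
play_rows([
  [1,[0,0,-1],[0,0,0]],
  [1,[0,0,-2],[0,0,0]],
  [1,[0,0,-3],[0,0,0]],
  [1,[0,0,-3],[0,0,0]],
  [1,[0,0,-3],[0,0,0]],
  [1,[0,0,-3],[0,0,0]],
  [1,[0,0,-3],[0,0,0]],
  [1,[0,0,-3],[0,0,0]],
  [1,[0,0,-2],[0,0,0]],
  [1,[0,0,0],[0,0,0]],
])

```text
time: 20.45
ee_pos: [0.4871, -0.1052, 0.3018]
tcp_rot: [179.8, 0.1, 109.0]
wrist_force: [-0.3, 0.1, -2.2]
opening: 0.0529
```

```bash
python3 -c "
from h import *
plan([.52,-.02,.32],[92,0,140],18,1)"
```

```text
now [ 0.4871 -0.1052  0.3018] [1.798e+02 1.000e-01 1.090e+02] q [-12.2  -0.6  11.  101.4   0.  -31.2] open 0.0529 t 20.45 turn [-85.5  23.8 -24.4]
[[1, [0.39, 0.33, -0.1], [-4.7, 1.3, -1.4]], [1, [0.38, 0.34, -0.06], [-4.7, 1.3, -1.4]], [1, [0.37, 0.36, -0.03], [-4.7, 1.3, -1.4]], [1, [0.37, 0.37, 0.01], [-4.7, 1.3, -1.4]], [1, [0.36, 0.37, 0.05], [-4.7, 1.3, -1.4]], [1, [0.35, 0.37, 0.09], [-4.7, 1.3, -1.4]], [1, [0.33, 0.37, 0.13], [-4.7, 1.3, -1.4]], [1, [0.32, 0.37, 0.17], [-4.7, 1.3, -1.4]], [1, [0.31, 0.36, 0.2], [-4.7, 1.3, -1.4]], [1, [0.3, 0.35, 0.24], [-4.7, 1.3, -1.4]], [1, [0.28, 0.33, 0.28], [-4.7, 1.3, -1.4]], [1, [0.27, 0.32, 0.31], [-4.7, 1.3, -1.4]], [1, [0.25, 0.3, 0.34], [-4.7, 1.3, -1.4]], [1, [0.24, 0.27, 0.37], [-4.7, 1.3, -1.4]], [1, [0.22, 0.25, 0.4], [-4.7, 1.3, -1.4]], [1, [0.21, 0.22, 0.42], [-4.7, 1.3, -1.4]], [1, [0.19, 0.19, 0.44], [-4.7, 1.3, -1.4]], [1, [0.18, 0.15, 0.46], [-4.7, 1.3, -1.4]]]
```

Call:
play_rows([
  [1,[0.4,0.3,-0.1],[-4.7,1.3,-1.4]],
  [1,[0.4,0.3,-0.1],[-4.7,1.3,-1.4]],
  [1,[0.4,0.4,0],[-4.7,1.3,-1.4]],
  [1,[0.4,0.4,0],[-4.7,1.3,-1.4]],
  [1,[0.4,0.4,0],[-4.7,1.3,-1.4]],
  [1,[0.4,0.4,0.1],[-4.7,1.3,-1.4]],
  [1,[0.3,0.4,0.1],[-4.7,1.3,-1.4]],
  [1,[0.3,0.4,0.2],[-4.7,1.3,-1.4]],
  [1,[0.3,0.4,0.2],[-4.7,1.3,-1.4]],
  [1,[0.3,0.3,0.2],[-4.7,1.3,-1.4]],
  [1,[0.3,0.3,0.3],[-4.7,1.3,-1.4]],
  [1,[0.3,0.3,0.3],[-4.7,1.3,-1.4]],
])

```text
time: 21.65
ee_pos: [0.5058, -0.0431, 0.3053]
tcp_rot: [119.9, -5.1, 131.3]
wrist_force: [0.2, 0.1, -1.7]
opening: 0.0535
```

```bash
python3 -c "
from h import *
plan([.53,-.02,.32],[92,0,140],8,1)"
```

```text
now [ 0.5058 -0.0431  0.3053] [119.9  -5.1 131.3] q [-31.9 -25.2 -25.4  67.2  57.4 -57.8] open 0.0535 t 21.65 turn [-27.5   7.   -7.4]
[[1, [0.03, 0.37, 0.27], [-3.4, 0.9, -0.9]], [1, [0.02, 0.35, 0.29], [-3.4, 0.9, -0.9]], [1, [0.01, 0.33, 0.31], [-3.4, 0.9, -0.9]], [1, [0.0, 0.31, 0.33], [-3.4, 0.9, -0.9]], [1, [-0.01, 0.29, 0.35], [-3.4, 0.9, -0.9]], [1, [-0.02, 0.27, 0.37], [-3.4, 0.9, -0.9]], [1, [-0.03, 0.25, 0.38], [-3.4, 0.9, -0.9]], [1, [-0.04, 0.22, 0.4], [-3.4, 0.9, -0.9]]]
```

Call:
play_rows([
  [1,[0,0.4,0.3],[-3.4,0.9,-0.9]],
  [1,[0,0.4,0.3],[-3.4,0.9,-0.9]],
  [1,[0,0.3,0.3],[-3.4,0.9,-0.9]],
  [1,[0,0.3,0.3],[-3.4,0.9,-0.9]],
  [1,[0,0.3,0.4],[-3.4,0.9,-0.9]],
  [1,[0,0.3,0.4],[-3.4,0.9,-0.9]],
  [1,[0,0.2,0.4],[-3.4,0.9,-0.9]],
  [1,[0,0.2,0.4],[-3.4,0.9,-0.9]],
  [1,[0,0,0],[0,0,0]],
  [1,[0,0,0],[0,0,0]],
  [1,[0,0,0],[0,0,0]],
])

```text
time: 22.75
ee_pos: [0.5277, -0.0218, 0.3025]
tcp_rot: [94.1, -1.6, 139.2]
wrist_force: [-0.5, -0.3, -1.4]
opening: 0.0534
```

```bash
python3 -c "
from h import *
c=camera('scene');save(c,'s7')"
```

```text
(no output)
```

View pics/s7.png

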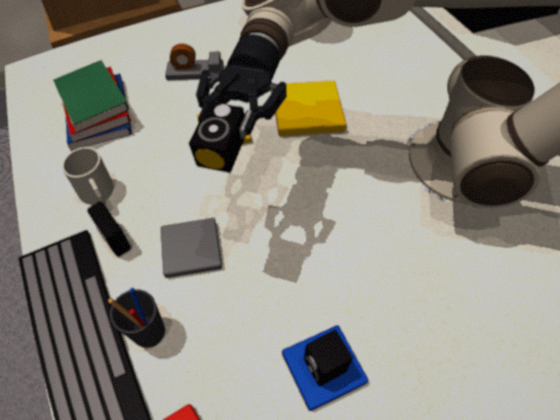

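Call:
play_rows([
  [1,[0,0,0],[0,0,0]],
  [1,[0,0,0],[0,0,0]],
  [1,[0,0,0],[0,0,0]],
  [1,[0,0,0],[0,0,0]],
  [1,[0,0,0],[0,0,0]],
  [1,[0,0,0],[0,0,0]],
  [1,[0,0,0],[0,0,0]],
])

```text
time: 23.5
ee_pos: [0.5282, -0.0222, 0.3043]
tcp_rot: [94.1, -1.6, 139.2]
wrist_force: [-0.3, -0.3, -1.6]
opening: 0.0528
```

```bash
python3 -c "
from h import *
plan([.457,-.305,.22],[180,0,81],24,1)"
```

```text
now [ 0.5282 -0.0222  0.3043] [ 94.1  -1.6 139.2] q [-33.2 -30.2 -48.5  10.9  81.5 -27.4] open 0.0528 t 23.5 turn [ 77.  -44.4  45.4]
[[1, [-0.55, -0.41, -1.06], [3.2, -1.8, 1.9]], [1, [-0.6, -0.45, -1.02], [3.2, -1.8, 1.9]], [1, [-0.65, -0.49, -0.97], [3.2, -1.8, 1.9]], [1, [-0.7, -0.52, -0.92], [3.2, -1.8, 1.9]], [1, [-0.74, -0.54, -0.87], [3.2, -1.8, 1.9]], [1, [-0.79, -0.57, -0.81], [3.2, -1.8, 1.9]], [1, [-0.83, -0.58, -0.75], [3.2, -1.8, 1.9]], [1, [-0.88, -0.6, -0.69], [3.2, -1.8, 1.9]], [1, [-0.92, -0.6, -0.63], [3.2, -1.8, 1.9]], [1, [-0.96, -0.61, -0.56], [3.2, -1.8, 1.9]], [1, [-0.99, -0.6, -0.5], [3.2, -1.8, 1.9]], [1, [-1.03, -0.6, -0.43], [3.2, -1.8, 1.9]], [1, [-1.06, -0.58, -0.37], [3.2, -1.8, 1.9]], [1, [-1.09, -0.57, -0.3], [3.2, -1.8, 1.9]], [1, [-1.12, -0.55, -0.23], [3.2, -1.8, 1.9]], [1, [-1.14, -0.52, -0.17], [3.2, -1.8, 1.9]], [1, [-1.16, -0.49, -0.1], [3.2, -1.8, 1.9]], [1, [-1.18, -0.45, -0.04], [3.2, -1.8, 1.9]], [1, [-1.19, -0.41, 0.03], [3.2, -1.8, 1.9]], [1, [-1.21, -0.37, 0.09], [3.2, -1.8, 1.9]], [1, [-1.21, -0.33, 0.14], [3.2, -1.8, 1.9]], [1, [-1.22, -0.28, 0.2], [3.2, -1.8, 1.9]], [1, [-1.22, -0.22, 0.25], [3.2, -1.8, 1.9]], [1, [-1.22, -0.17, 0.3], [3.2, -1.8, 1.9]]]
```

The sticker at (210,158) is yellow, as expected, and I held it still. I'll untilt in place, then move to the small yellow stand.

Call:
play_rows([
  [1,[0,0,0],[3,-1.8,1.8]],
  [1,[0,0,0],[5,-2.9,3]],
  [1,[0,0,0],[6,-3.5,3.6]],
  [1,[0,0,0],[6,-3.5,3.6]],
  [1,[0,0,0],[6,-3.5,3.6]],
  [1,[0,0,0],[6,-3.5,3.6]],
  [1,[-0.3,0,0],[6,-3.5,3.6]],
  [1,[-0.6,0,0],[6,-3.5,3.6]],
  [1,[-1,0,0],[6,-3.5,3.6]],
  [1,[-1.2,0,0],[6,-3.5,3.6]],
  [1,[-1.2,0,0],[6,-3.5,3.6]],
  [1,[-1.2,0,0],[5,-2.9,3]],
])

```text
time: 24.7
ee_pos: [0.5316, -0.0776, 0.2968]
tcp_rot: [172.2, -3.6, 84.8]
wrist_force: [-0.2, 0.3, -1.5]
opening: 0.0528
```

```bash
python3 -c "
from h import *
plan([.457,-.305,.22],[180,0,81],10,1)"
```

```text
now [ 0.5316 -0.0776  0.2968] [172.2  -3.6  84.8] q [-10.5  -2.9   7.8  93.1   4.3  -4.8] open 0.0528 t 24.7 turn [ 7.7 -3.9  3.6]
[[1, [-2.38, -0.62, 0.54], [0.8, -0.4, 0.4]], [1, [-2.38, -0.6, 0.56], [0.8, -0.4, 0.4]], [1, [-2.38, -0.57, 0.59], [0.8, -0.4, 0.4]], [1, [-2.38, -0.55, 0.61], [0.8, -0.4, 0.4]], [1, [-2.37, -0.53, 0.63], [0.8, -0.4, 0.4]], [1, [-2.37, -0.5, 0.66], [0.8, -0.4, 0.4]], [1, [-2.37, -0.48, 0.68], [0.8, -0.4, 0.4]], [1, [-2.37, -0.45, 0.7], [0.8, -0.4, 0.4]], [1, [-2.37, -0.43, 0.72], [0.8, -0.4, 0.4]], [1, [-2.37, -0.41, 0.75], [0.8, -0.4, 0.4]]]
```

Call:
play_rows([
  [1,[-2.4,-0.6,0.5],[0.8,-0.4,0.4]],
  [1,[-2.4,-0.6,0.6],[0.8,-0.4,0.4]],
  [1,[-2.4,-0.6,0.6],[0.8,-0.4,0.4]],
  [1,[-2.4,-0.6,0.6],[0.8,-0.4,0.4]],
  [1,[-2.4,-0.5,0.6],[0.8,-0.4,0.4]],
  [1,[-2.4,-0.5,0.7],[0.8,-0.4,0.4]],
  [1,[-2.4,-0.5,0.7],[0.8,-0.4,0.4]],
  [1,[-2.4,-0.5,0.7],[0.8,-0.4,0.4]],
  [1,[-2.0,-0.4,0.7],[0.8,-0.4,0.4]],
  [1,[-0.8,-0.2,0],[0,0,0]],
  [1,[0,0,0],[0,0,0]],
  [1,[0,0,0],[0,0,0]],
])

```text
time: 25.9
ee_pos: [0.4629, -0.2952, 0.2221]
tcp_rot: [180.0, -0.4, 81.0]
wrist_force: [-0.1, 0.0, -1.5]
opening: 0.0532
```

```bash
python3 -c "
from h import *
plan([.456,-.305,.1],[180,0,81],5,1)
c=camera('wrist');save(c,'w8')"
```

```text
now [ 0.4629 -0.2952  0.2221] [180.   -0.4  81. ] q [-32.7   4.6   7.4  93.    0.3 -23.7] open 0.0532 t 25.9 turn [ 0.  -0.4 -0. ]
[[1, [-0.23, -0.11, 2.44], [0.0, -0.1, 0.0]], [1, [-0.23, -0.11, 2.44], [0.0, -0.1, 0.0]], [1, [-0.22, -0.11, 2.44], [0.0, -0.1, 0.0]], [1, [-0.22, -0.11, 2.44], [0.0, -0.1, 0.0]], [1, [-0.22, -0.11, 2.44], [0.0, -0.1, 0.0]]]
```

View pics/w8.png

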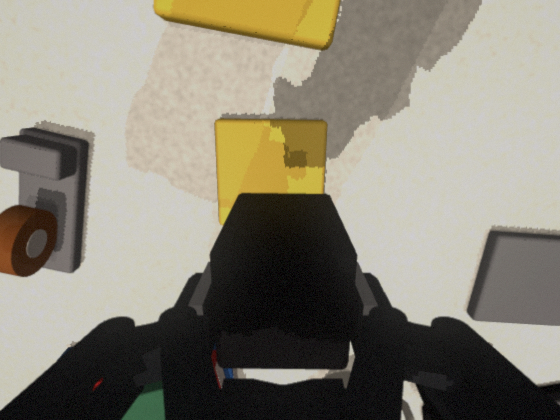

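The wrist view shows the speaker square in the jaws above the small yellow stand at (272,170). I'll descend.

Call:
play_rows([
  [1,[-1.0,-0.5,1.5],[0,-0.4,0]],
  [1,[0,0,2],[0,0,0]],
  [1,[0,0,2.2],[0,0,0]],
  [1,[0,0,2.2],[0,0,0]],
  [1,[0,0,2],[0,0,0]],
  [1,[0,0,1],[0,0,0]],
  [1,[0,0,0],[0,0,0]],
  [1,[0,0,0],[0,0,0]],
])

```text
time: 26.75
ee_pos: [0.4612, -0.2994, 0.1156]
tcp_rot: [179.4, 0.2, 81.5]
wrist_force: [-0.0, -0.4, -1.3]
opening: 0.0528
```

```bash
python3 -c "
from h import *
plan([.456,-.305,.085],[180,0,81],3,1)"
```

```text
now [ 0.4612 -0.2994  0.1156] [179.4   0.2  81.5] q [-33.    3.7  -5.3  80.4   0.1 -24.5] open 0.0528 t 26.75 turn [0.6 0.2 0.5]
[[1, [-0.21, -0.16, 1.02], [0.2, 0.1, 0.2]], [1, [-0.21, -0.15, 1.02], [0.2, 0.1, 0.2]], [1, [-0.21, -0.15, 1.02], [0.2, 0.1, 0.2]]]
```

Call:
play_rows([
  [1,[-0.5,-0.5,0.7],[0.5,0.2,0.3]],
  [1,[-0.1,0,0.9],[0,0,0]],
  [1,[0,0,0.6],[0,0,0]],
  [1,[0,0,0.3],[0,0,0]],
  [1,[0,0,0],[0,0,0]],
])

```text
time: 27.25
ee_pos: [0.4562, -0.3059, 0.0911]
tcp_rot: [179.7, 0.0, 81.2]
wrist_force: [-0.4, -0.3, -1.0]
opening: 0.0528
```

```bash
python3 -c "
from h import *
plan([.456,-.305,.079],[180,0,81],1,1)"
```

```text
now [ 0.4562 -0.3059  0.0911] [179.7   0.   81.2] q [-33.9   4.3  -7.3  78.1   0.1 -25.1] open 0.0528 t 27.25 turn [0.3 0.  0.2]
[[1, [0.08, -0.04, 1.21], [0.3, 0.0, 0.2]]]
```

Call:
play_rows([
  [1,[0,0,0.5],[0.3,0,0]],
  [1,[0,0,0.4],[0,0,0]],
  [1,[0,0,0.2],[0,0,0]],
  [1,[0,0,0],[0,0,0]],
])

```text
time: 27.65
ee_pos: [0.4563, -0.3059, 0.0793]
tcp_rot: [-180.0, 0.0, 81.2]
wrist_force: [-0.4, -0.2, -1.7]
opening: 0.0529
```

Call:
play_rows([
  [1,[0,0,0.2],[0,0,0]],
  [1,[0,0,0.1],[0,0,0]],
])

```text
time: 27.85
ee_pos: [0.4566, -0.3059, 0.0777]
tcp_rot: [180.0, 0.1, 81.2]
wrist_force: [-5.1, 4.1, 12.3]
opening: 0.0529
```

Contact. I'll release and retreat.

Call:
play_rows([
  [1,[0,0,-0.1],[0,0,0]],
  [0.3,[0,0,0],[0,0,0]],
  [0,[0,0,0],[0,0,0]],
  [0,[0,0,0],[0,0,0]],
  [0,[0,0,0],[0,0,0]],
  [0,[0,0,0],[0,0,0]],
  [0,[0,0,-0.5],[0,0,0]],
  [0,[0,0,-1],[0,0,0]],
  [0,[0,0,-2],[0,0,0]],
  [0,[0,0,-3],[0,0,0]],
  [0,[0,0,-3],[0,0,0]],
  [0,[0,0,-3],[0,0,0]],
])

```text
time: 29.05
ee_pos: [0.4551, -0.3048, 0.2077]
tcp_rot: [-179.8, -0.0, 81.2]
wrist_force: [0.9, 0.1, -0.5]
opening: 0.0852
```

Call:
play_rows([
  [0,[0,-2,-3],[0,0,0]],
  [0,[0,-2,-1],[0,0,0]],
  [0,[0,0,0],[0,0,0]],
  [0,[0,0,0],[0,0,0]],
])

```text
time: 29.45
ee_pos: [0.4159, -0.2992, 0.2575]
tcp_rot: [179.6, 0.2, 81.2]
wrist_force: [0.1, -1.0, 0.3]
opening: 0.0853
```

```bash
python3 -c "
from h import *
o=get_obs();print(o['ee_pos'],o['opening'],o['wrist_force'])
c=camera('scene');save(c,'s9');w=camera('wrist');save(w,'w9')
for p,C in (([.456,-.305,.06],[c,w]),([.495,.278,.06],[c])):
  for k in C:
    m=near(k,'speaker_yellow',p)
    if m is None: m=near(k,'speaker_blue',p)
    if m is not None: print(fit([(k,m)],p[0],p[1],.054,.08,.02))
"
```

```text
[ 0.41593863 -0.29920707  0.25753699] 0.08526409324348087 [ 0.13668493 -1.03726393  0.34757935]
(array([ 0.45839908, -0.3083126 , -9.45372537]), np.float64(0.9046599864959717))
(array([ 0.45619195, -0.30472158, -8.17733304]), np.float64(0.958666205406189))
(array([0.49668841, 0.27740111, 3.28967142]), np.float64(0.9303873777389526))
```

View pics/s9.png

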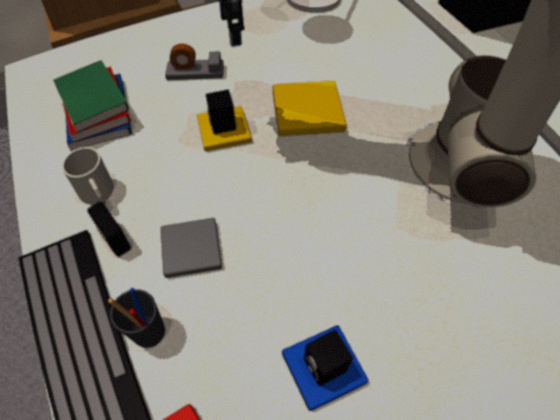

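View pics/w9.png

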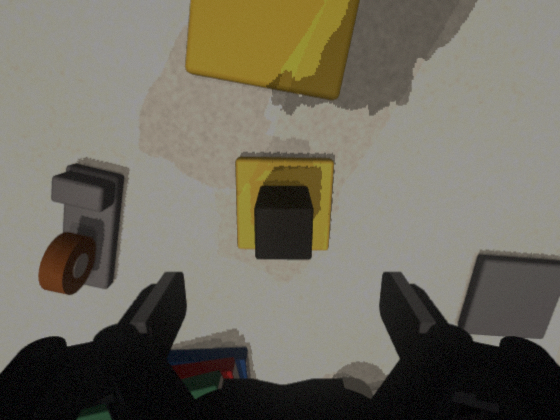

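The scene view shows both speakers upright and central: one on the small yellow stand (222,115), one on the blue stand (327,360). The gripper is open and clear of both.

```bash
python3 -c "
from h import *
print(job_done())"
```

```text
the job is handed in; nothing more can be done
None
```

Both speakers are on the stands that match their stickers, and the job was handed in at about 30 s; no verdict is reported.

- **Left speaker:** I lifted it, leaned it about 88° and held it there for about 0.9 s. The scene camera showed a blue sticker, so I set it on the blue stand. It touched down with about 13 N, then I let go.
- **Right speaker:** I leaned it about 86° and held it there for about a second. Its sticker was yellow, so I set it on the smaller yellow stand, with a touchdown force of about 12 N, and let go.
- **Last checks:** in the final pictures both stand upright, with fitted centres within about 3 mm of the stand centres. The gripper was fully open and well clear of both.

No check failed. The position fits from different cameras disagreed by up to 4 mm, which is roughly the stated accuracy.

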